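# Let the model-making balls out of the dispenser

### The job

Two lever dispensers stand on the model archive's bench: one holds three wooden balls, the other wooden dowels. Press down the black paddle of the ball dispenser to lift its gate and hold it down until all three balls have rolled into its tray, then let go so that the gate drops shut. Do not touch the balls or the gate, and leave the dowel dispenser and the other things as they are.

Things in the scene. Friction and masses are not known exactly. Their poses are not given: they have to be found in the camera images.
- dispenser_balls: plywood stand fixed to the bench that holds the three balls. Origin on the bench under the gate; x up the chute, y towards the paddle. Chute: 38 mm wide inside, x -22 to 123 mm, slopes 8 degrees down to -x, floor 50 mm high at the gate. Lever along y: gate at y 0, fulcrum at y 85 between cheeks 112 mm high, paddle centre at y 170. Its yaw varies by 0.3 rad; it may be the left or the right one
- tray_balls (a point): middle of the floor of the ball dispenser's open catch tray, below the chute's lower end, 88 mm to -x of the gate; inside 124 mm (dispenser's x) by 69 mm, floor about 18 mm and rim 60 mm above the bench
- dispenser_dowels: a second dispenser of the same make, sizes and frame, with three dowels in its chute; to be left alone
- lever_balls (a joint): angle (rad) of the ball dispenser's rocking lever: 0 = level, gate shut; grows as the paddle goes down; 0.5 = hard stop, gate fully up. The balls pass under the gate above about 0.4. A spring returns it to 0 when let go; pressing at the paddle's middle takes about 3 N at first, 5 N at the stop, more when nearer the fulcrum
- paddle_balls (a point): middle of the top face of the ball dispenser's black paddle, a flat plate 60 mm (dispenser's x) by 50 mm (y), 6 mm thick, 110 mm above the bench with the gate shut. It turns about the fulcrum 85 mm away at 100 mm height and sinks 41 mm at the stop. The air round it is free; a stop block 66 mm high stands under the lever 38 mm towards the gate
- gate_balls (a point): the ball dispenser's gate, a steel plate 6 x 30 x 43 mm hanging from the lever's other end across the chute; this point is its centre
- lever_dowels (a joint): the same angle of the dowel dispenser's lever (0 = gate shut); must stay shut
- paddle_dowels (a point): middle of the top face of the dowel dispenser's paddle
- ball0_center (a point): centre of a plain wooden ball, 32 mm across, about 12 to 18 g; at the start the lowest, against the gate in the ball chute
- ball1_center (a point): centre of a plain wooden ball, 32 mm across, about 12 to 18 g; at the start the second in the ball chute
- ball2_center (a point): centre of a plain wooden ball, 32 mm across, about 12 to 18 g; at the start the uppermost in the ball chute
- dowel0_center (a point): middle of a plain wooden dowel, 20 mm thick and 34 mm long, lying across the dowel chute
- dowel1_center (a point): middle of a plain wooden dowel, 20 mm thick and 34 mm long, lying across the dowel chute
- dowel2_center (a point): middle of a plain wooden dowel, 20 mm thick and 34 mm long, lying across the dowel chute
- glue: white glue bottle, 48 mm thick, 130 mm tall, standing at the side; origin under its centre
- tape: roll of brown tape, 90 mm across, 25 mm high, lying flat; origin under its centre
- hall_model: small blue foam building on a plywood board 80 x 120 mm, 73 mm high, at the side; origin under its centre

How it is judged:
On the way, in this order (a step that is already met when the one before it is completed fails the run):
1. the ball dispenser's paddle is pressed down (value of joint lever_balls above 0.15 rad).
2. all three balls are in the tray while the paddle is still held down (x of ball0_center in the frame of dispenser_balls between -0.15 and -0.03 m and y of ball0_center in the frame of dispenser_balls between -0.035 and 0.035 m and z of each of ball0_center, ball1_center, ball2_center in the frame of dispenser_balls below 0.05 m and x of ball1_center in the frame of dispenser_balls between -0.15 and -0.03 m and y of ball1_center in the frame of dispenser_balls between -0.035 and 0.035 m and x of ball2_center in the frame of dispenser_balls between -0.15 and -0.03 m and y of ball2_center in the frame of dispenser_balls between -0.035 and 0.035 m and value of joint lever_balls above 0.25 rad), for 0.05 s.
At the end, for the whole second after the job is handed in: All three balls lie in the ball dispenser's catch tray, its lever is back within 0.06 rad of shut, the dowel dispenser is shut with its dowels within 20 mm of where they were, and the glue bottle, tape and building model are within 20 mm of where they stood (x of ball0_center in the frame of dispenser_balls between -0.15 and -0.03 m and y of ball0_center in the frame of dispenser_balls between -0.035 and 0.035 m and z of each of ball0_center, ball1_center, ball2_center in the frame of dispenser_balls below 0.05 m and x of ball1_center in the frame of dispenser_balls between -0.15 and -0.03 m and y of ball1_center in the frame of dispenser_balls between -0.035 and 0.035 m and x of ball2_center in the frame of dispenser_balls between -0.15 and -0.03 m and y of ball2_center in the frame of dispenser_balls between -0.035 and 0.035 m and value of joint each of lever_balls, lever_dowels below 0.06 rad and not (distance of dowel0_center from where it was at the start of the episode above 0.02 m) and not (distance of dowel1_center from where it was at the start of the episode above 0.02 m) and not (distance of dowel2_center from where it was at the start of the episode above 0.02 m) and not (distance of glue from where it was at the start of the episode above 0.02 m) and not (distance of tape from where it was at the start of the episode above 0.02 m) and not (distance of hall_model from where it was at the start of the episode above 0.02 m)); the robot touches nothing.
It fails at once if the dowel dispenser's lever is worked or a dowel is moved (value of joint lever_dowels above 0.12 rad or distance of any of dowel0_center, dowel1_center, dowel2_center from where it was at the start of the episode above 0.02 m).
It fails at once if the robot touches a ball (contact force between any of the fingers, the arm and ball0 above 0.2 N or contact force between any of the fingers, the arm and ball1 above 0.2 N or contact force between any of the fingers, the arm and ball2 above 0.2 N).
It fails at once if a ball is lifted (height (world z) of any of ball0_center, ball1_center, ball2_center above 0.13 m).
It fails at once if the robot touches the gate itself (contact force between any of the fingers, the arm and lever_balls_c2 above 0.5 N).
It fails at once if the glue bottle, tape or building model is moved (distance of any of glue, tape, hall_model from where it was at the start of the episode above 0.02 m).
It also fails if it takes over 38 s, if anything falls off the work surface, if the arm or the gripper's body presses on something with over 40 N, if the wrist force passes 120 N, or if a joint passes its speed limit or range.

### The arm

A 6-joint arm with a two-finger parallel gripper is mounted at the origin on the work surface. World frame = base frame: x ahead of the robot, y to its left, z up, the work surface at z = 0. Lengths are in m, angles in rad, forces in N, time in s.
With the tool pointing down it reaches from about 0.375 to 0.9 m from the base axis. Payload 3.1 kg.
Tool frame: the origin (TCP) lies between the finger pads; the fingertips stand manip.nose_length ahead of it and the grasp point (between the pads) lies 5 mm behind it (manip.nose_length is the distance from the TCP to the fingertips, in m); z points along the fingers, y is the line along which they close (so a half turn about z gives the same grasp; the last joint's range is limited). The gripper opens to 85 mm and grips with 20 to 120 N. Pads are 22 mm wide; open, the fingers measure 114 mm over their backs; the gripper's body (76 mm by 85 mm) begins 54 mm behind the grasp point. The pads swing forward as they close: fully open they stand 13 mm farther back than shut.
Start: joints at [-1.379, 0.527, 1.433, -0, 1.181, -0.178], TCP at [0.226, -0.582, 0.245] pointing down, gripper open.
Joint ranges: [-3.08, 3.08], [-0.75, 2.2], [0.22, 2.44], [-1.43, 4.57], [0, 2.65], [-2.85, 2.85]. Speed limits (rad/s): [2.79, 2.79, 3.14, 3.14, 3.14, 3.14].

### API

Orientations are given as a unit quaternion [x, y, z, w].
In Python, from station import monitor, eyes, job, manip gives the robot as it stands.
- The arm moves only by the shell command python3 -m pendant 'ROWS' [FORCE]. ROWS is JSON, a list that holds one entry, the list of rows, each a list of 7 numbers: the shift along the tool's x, y, z as a fraction of full scale, then the turn, a rotation vector about the tool's x, y, z as a fraction of full scale, then the opening, from 0 (shut) to 1 (fully open). A call has 1 to 20 rows; each row shifts and turns the commanded pose from where the row before left it, along the tool's axes as they then stand; what a row does not reach is not made up. Full scale, the value 1, is 800 mm for a shift and 0.12 rad for a turn. A row lasts 1/10 s, in which the tool goes at most 50 mm and 8.59 degrees, less where a joint would pass 70% of its speed; a pose out of reach is approached as far as the arm can. A call with a number of a shift or a turn outside -1 to 1 is refused whole. A call with a gripper value outside its range is refused whole. The fingers move at their own pace and stop on an object; FORCE is the grip in N (left out, the last holds). Time passes only in rows, so rows that do not move let the fingers close. It gives the time, the measured TCP pose, the force, the opening and the grip force at its end, in the units of the state.
- monitor.sense(): the state, without advancing time (a new reading comes with each control period).
- eyes.snapshot(name): name is "side" or "top" or "wrist"; returns a dict with "pixels" (480x640x3 uint8, red, green, blue), "depth" (480x640 float32, m along the optical axis (not along the pixel's ray), 0 where there is no reading), "intrinsics" (3x3 intrinsics, pixels), "eye" and "attitude" of the camera in the world. Camera axes: x right, y down, z forward; pixel columns grow to the right and rows downward; lengths in m; the calibration is good to about 2 mm. A picture is of the moment at which its call begins.
- job.sign_off(): hands the job in; it is judged then, once.
The state is a dict: "t": time; "q": joint angles; "qd": joint speeds; "tau": joint torques, N m; "tcp_pos": TCP position; "tool_rot": TCP orientation; "force": force on the tool from outside, world axes, zero at the start; "ft_torque": the same for the moment, N m; "finger_gap": opening from 0.0 (shut) to 1.0 (fully open); "gripper_force": force on a finger pad.
Only numpy, scipy, OpenCV 4.12 (cv2) and the standard library are available. Lean on these libraries where they do the work, as an engineer would, in place of code of your own. Each camera call takes 0.05 s, during which the arm holds its last target. There are 200 camera calls.

## Working session

There is one attempt and no reset: what is moved stays moved. The work goes in short steps, Python scripts to look and compute and a shell command to move; the robot and the scene stay as the last step left them, time stands still between calls to the robot, and variables do not carry over. Pictures are saved under pics/ and viewed, at most 10 in all, crops included, and the job is handed in when it is done.

```bash
mkdir -p pics
python3 - <<'E'
from station import monitor, eyes, manip
import cv2,numpy as np
for n in("top","side"):
    s=eyes.snapshot(n); cv2.imwrite(f"pics/{n}0.png",s["pixels"][:,:,::-1]); np.savez(f"{n}0.npz",**s)
    print(n,s["intrinsics"],s["eye"],s["attitude"])
print(manip.nose_length, monitor.sense())
E
```

```text
top [[516.8931668    0.         314.50776873]
 [  0.         516.8931668  236.82549991]
 [  0.           0.           1.        ]] [0.32242824 0.01285174 1.33180485] [-0.69750994  0.7127905  -0.05539973  0.04837824]
side [[448.46370779   0.         314.17991757]
 [  0.         448.46370779 239.56918687]
 [  0.           0.           1.        ]] [-0.01914129  0.90169869  0.82105688] [-0.23307624  0.85261625 -0.45185909  0.12059996]
0.014 {'t': 0.1, 'q': array([-1.37848726e+00,  5.28401455e-01,  1.43379364e+00, -1.90199368e-05,
        1.18138861e+00, -1.78493589e-01]), 'qd': array([ 0.00102153, -0.00384411, -0.00200549,  0.00083612,  0.00052981,
       -0.00035579]), 'tau': array([-1.59030569e-04, -4.43303347e+01, -1.78586394e+01, -1.56500514e-04,
        3.84583545e-03,  1.43858796e-05]), 'tcp_pos': array([ 0.22638248, -0.58188979,  0.24440789]), 'tool_rot': array([ 9.82861194e-01,  1.84344465e-01, -1.56709650e-05, -9.95441153e-04]), 'force': array([0.09249772, 0.43804984, 0.29796876]), 'ft_torque': array([ 0.03802326, -0.0068613 , -0.00946893]), 'gripper_force': 0.0, 'finger_gap': 0.999395813106587}
```

View pics/top0.png

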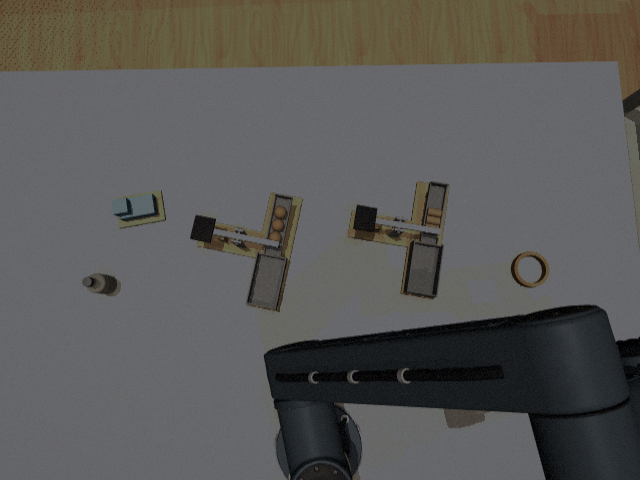

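View pics/side0.png

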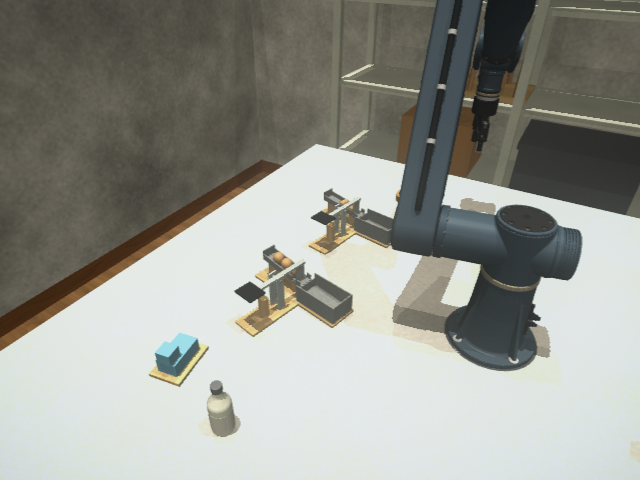

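The balls are in the left dispenser, with its black paddle at about (203,229) in the top view, its gate end at about (277,243) and its tray at about (268,282). The dowels are in the right one, paddle at about (365,218). The arm is clear of both. Next I measure the paddle.

```bash
cat > h.py <<'E'
import numpy as np,cv2
from scipy.spatial.transform import Rotation as R
def ray(s,uv,z):
    d=R.from_quat(s["attitude"]).apply(np.linalg.inv(s["intrinsics"])@[uv[0],uv[1],1]); e=np.asarray(s["eye"]); return e+d*(z-e[2])/d[2]
def tool(st,p): # world displacement of TCP expressed in tool axes
    return R.from_quat(st["tool_rot"]).inv().apply(np.asarray(p)-st["tcp_pos"])
E
python3 - <<'E'
from h import *
from station import monitor
s=dict(np.load("top0.npz")); g=s["pixels"].max(2)
m=np.zeros_like(g); m[205:250,180:225]=(g[205:250,180:225]<45)*255
m=cv2.morphologyEx(m,cv2.MORPH_OPEN,np.ones((5,5)))
c=max(cv2.findContours(m,0,2)[0],key=cv2.contourArea); r=cv2.minAreaRect(c); print(r)
p=ray(s,r[0],.110); print("paddle",p,[ray(s,b,.11).round(3) for b in cv2.boxPoints(r)])
u,v=map(int,r[0]); d=s["depth"][v-4:v+5,u-4:u+5]; print("depth height",s["eye"][2]-np.median(d))
print("gate end",ray(s,(277,243),.11),"tray",ray(s,(268,282),.06))
st=monitor.sense(); print(R.from_quat(st["tool_rot"]).as_matrix().round(3))
for w in([.5,-.2,.245],[p[0],p[1],.245]): print(w,tool(st,w))
E
```

```text
((202.68536376953125, 228.69659423828125), (20.83698081970215, 24.13492202758789), 12.994616508483887)
paddle [0.52834185 0.26552157 0.11      ] [array([0.506, 0.296, 0.11 ]), array([0.563, 0.284, 0.11 ]), array([0.551, 0.235, 0.11 ]), array([0.494, 0.248, 0.11 ])]
depth height 0.09604439870618786
gate end [0.49007841 0.08839265 0.11      ] tray [0.40083824 0.11467642 0.06      ]
[[ 0.932  0.362 -0.   ]
 [ 0.362 -0.932  0.002]
 [ 0.    -0.002 -1.   ]]
[0.5, -0.2, 0.245] [ 3.93406527e-01 -2.56783980e-01  4.41028694e-05]
[np.float64(0.5283418479571906), np.float64(0.26552156868534094), 0.245] [ 0.58851318 -0.68039486  0.00094105]
```

```bash
python3 -m pendant '[[[0.041,-0.027,0,0,0,0,0],[0.041,-0.027,0,0,0,0,0],[0.041,-0.027,0,0,0,0,0],[0.041,-0.027,0,0,0,0,0],[0.041,-0.027,0,0,0,0,0],[0.041,-0.027,0,0,0,0,0],[0.041,-0.027,0,0,0,0,0],[0.041,-0.027,0,0,0,0,0],[0.041,-0.027,0,0,0,0,0],[0.041,-0.027,0,0,0,0,0],[0.041,-0.027,0,0,0,0,0],[0.041,-0.027,0,0,0,0,0]]]' 30
python3 -m pendant '[[[0.02,-0.044,0,0,0,0,0],[0.02,-0.044,0,0,0,0,0],[0.02,-0.044,0,0,0,0,0],[0.02,-0.044,0,0,0,0,0],[0.02,-0.044,0,0,0,0,0],[0.02,-0.044,0,0,0,0,0],[0.02,-0.044,0,0,0,0,0],[0.02,-0.044,0,0,0,0,0],[0.02,-0.044,0,0,0,0,0],[0.02,-0.044,0,0,0,0,0],[0.02,-0.044,0,0,0,0,0],[0.02,-0.044,0,0,0,0,0],[0,0,0,0,0,0,0],[0,0,0,0,0,0,0]]]'
python3 - <<'E'
from h import *
from station import monitor,eyes
st=monitor.sense(); print(tool(st,[.528,.266,.145])/.8, st["force"],st["finger_gap"])
s=eyes.snapshot("wrist"); np.savez("w1.npz",**s); cv2.imwrite("pics/w1.png",s["pixels"][:,:,::-1])
E
```

```text
t: 1.3
tcp_pos: [0.4999, -0.1967, 0.245]
tool_rot: [0.983, 0.184, -0.0, -0.0]
force: [0.5, -0.6, -0.1]
finger_gap: 0.002
gripper_force: 0.0
t: 2.7
tcp_pos: [0.5247, 0.2655, 0.2447]
tool_rot: [0.983, 0.185, -0.001, 0.0]
force: [0.6, -1.0, 0.9]
finger_gap: 0.004
gripper_force: 0.0
[0.00428751 0.00091111 0.12462264] [ 0.64770083 -1.03792658  0.94120955] 0.00373063350086638
```

View pics/w1.png

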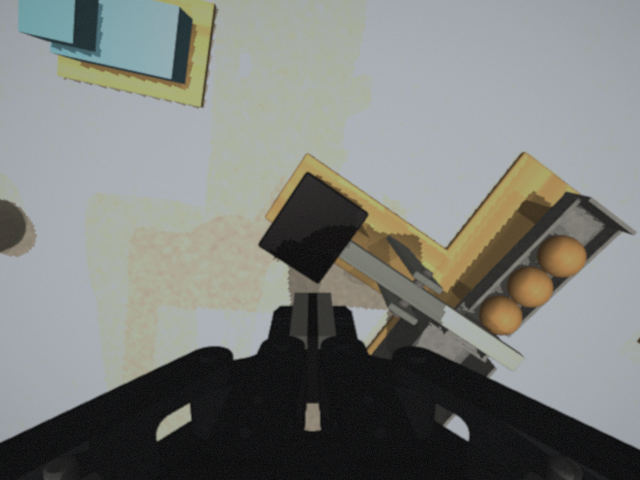

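The wrist view shows the paddle centred at about (314,228), with the lever running to the lower right towards the gate and the three balls at about (500–562, 256–314). The shut fingers are at about (313,300). I check the paddle's position from this view.

Run:
```python
from h import *
s=dict(np.load("w1.npz"))
for uv in((314,228),(311,175),(368,215),(318,283),(259,244)): print(ray(s,uv,.11).round(4))
```

```text
[0.5302 0.2672 0.11  ]
[0.5618 0.2816 0.11  ]
[0.5512 0.2375 0.11  ]
[0.4954 0.2506 0.11  ]
[0.5068 0.2973 0.11  ]
```

```bash
python3 -m pendant '[[[0.005,0.001,0.03,0,0,0,0],[0,0,0.04,0,0,0,0],[0,0,0.04,0,0,0,0],[0,0,0.03,0,0,0,0],[0,0,0,0,0,0,0]]]'
python3 -m pendant '[[[0,0,0.01,0,0,0,0],[0,0,0.01,0,0,0,0],[0,0,0.01,0,0,0,0],[0,0,0.01,0,0,0,0],[0,0,0,0,0,0,0]]]'
```

```text
t: 3.25
tcp_pos: [0.5268, 0.2632, 0.13]
tool_rot: [0.983, 0.183, -0.004, 0.001]
force: [-0.7, 0.1, -0.2]
finger_gap: 0.002
gripper_force: 0.0
t: 3.75
tcp_pos: [0.5303, 0.2656, 0.1012]
tool_rot: [0.983, 0.184, 0.001, 0.0]
force: [0.6, -0.6, 2.4]
finger_gap: -0.002
gripper_force: 1.6
```

Contact made and the lever is going down, so I carry on towards the stop.

```bash
python3 -m pendant '[[[0,0,0.008,0,0,0,0],[0,0,0.006,0,0,0,0],[0,0,0,0,0,0,0]]]'
python3 -m pendant '[[[0,0,0.004,0,0,0,0],[0,0,0,0,0,0,0]]]'
python3 - <<'E'
from station import eyes
import cv2,numpy as np
s=eyes.snapshot("side"); cv2.imwrite("pics/s1.png",cv2.resize(s["pixels"][200:360,200:400,::-1],None,fx=3,fy=3))
E
```

```text
t: 4.05
tcp_pos: [0.5299, 0.2659, 0.0904]
tool_rot: [0.983, 0.184, 0.001, -0.0]
force: [0.8, -1.0, 5.4]
finger_gap: -0.0
gripper_force: 2.4
t: 4.25
tcp_pos: [0.5299, 0.2659, 0.0875]
tool_rot: [0.983, 0.184, 0.001, 0.0]
force: [0.6, -2.4, 6.3]
finger_gap: -0.001
gripper_force: 2.4
```

View pics/s1.png

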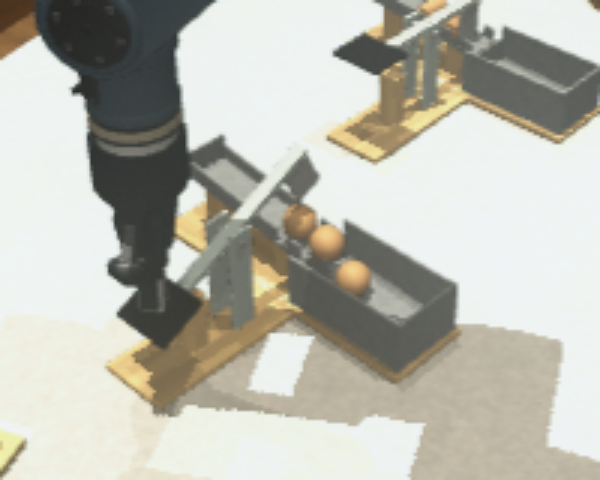

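The lever is tilted down with the gate up. The balls at about (300,222), (327,243) and (353,278) in the crop are rolling into the tray. I hold for a second and look again.

```bash
python3 -m pendant '[[[0,0,0.001,0,0,0,0],[0,0,0,0,0,0,0],[0,0,0,0,0,0,0],[0,0,0,0,0,0,0],[0,0,0,0,0,0,0],[0,0,0,0,0,0,0],[0,0,0,0,0,0,0],[0,0,0,0,0,0,0],[0,0,0,0,0,0,0],[0,0,0,0,0,0,0],[0,0,0,0,0,0,0],[0,0,0,0,0,0,0]]]'
python3 - <<'E'
from station import eyes
import cv2,numpy as np
a=eyes.snapshot("side")["pixels"][200:360,200:400,::-1]; b=eyes.snapshot("top")["pixels"][180:340,180:330,::-1]
cv2.imwrite("pics/s2.png",cv2.resize(np.hstack([a,b]),None,fx=2.2,fy=2.2))
E
```

```text
t: 5.5
tcp_pos: [0.5299, 0.2658, 0.0871]
tool_rot: [0.983, 0.184, 0.001, 0.0]
force: [0.7, -1.4, 6.0]
finger_gap: -0.002
gripper_force: 2.4
```

View pics/s2.png

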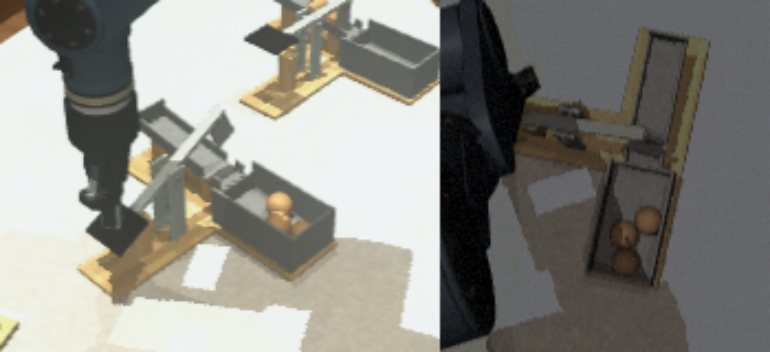

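All three balls are in the tray, at about (625,233), (625,262) and (648,221) in the picture, and the chute is empty. The third looks slightly close to its neighbour, so I check heights by depth before letting go.

Run:
```python
from h import *
from station import eyes
s=eyes.snapshot("top"); M=R.from_quat(s["attitude"])
for x,y in((625,233),(625,262),(648,221),(612,200)):
    u=int(180+(x-440)/2.2);v=int(180+y/2.2)
    d=s["depth"][v-1:v+2,u-1:u+2]; d=np.median(d[d>0])
    print(u,v,s["eye"]+M.apply(np.linalg.inv(s["intrinsics"])@[u,v,1]*d))
```

```text
264 285 [0.39431969 0.12549301 0.04915012]
264 299 [0.36005357 0.12611573 0.04519354]
274 280 [0.40606743 0.10059385 0.05005832]
258 270 [0.43436199 0.14308007 0.01888344]
```

All the ball tops are at about 50 mm, so all three rest on the floor. I let go, rising gently.

```bash
python3 -m pendant '[[[0,0,-0.01,0,0,0,0],[0,0,-0.01,0,0,0,0],[0,0,-0.01,0,0,0,0],[0,0,-0.01,0,0,0,0],[0,0,-0.015,0,0,0,0],[0,0,-0.03,0,0,0,0],[0,0,-0.05,0,0,0,0],[0,0,-0.05,0,0,0,0],[0,0,0,0,0,0,0],[0,0,0,0,0,0,0],[0,0,0,0,0,0,0],[0,0,0,0,0,0,0],[0,0,0,0,0,0,0],[0,0,0,0,0,0,0]]]'
python3 - <<'E'
from station import eyes
import cv2,numpy as np
a=eyes.snapshot("side")["pixels"][200:360,200:400,::-1]; b=eyes.snapshot("top")["pixels"][180:340,180:330,::-1]
cv2.imwrite("pics/s3.png",cv2.resize(np.hstack([a,b]),None,fx=2.2,fy=2.2))
E
```

```text
t: 7.05
tcp_pos: [0.5289, 0.2655, 0.2331]
tool_rot: [0.983, 0.184, -0.001, 0.0]
force: [-0.3, 0.1, -0.0]
finger_gap: -0.0
gripper_force: 0.0
```

View pics/s3.png

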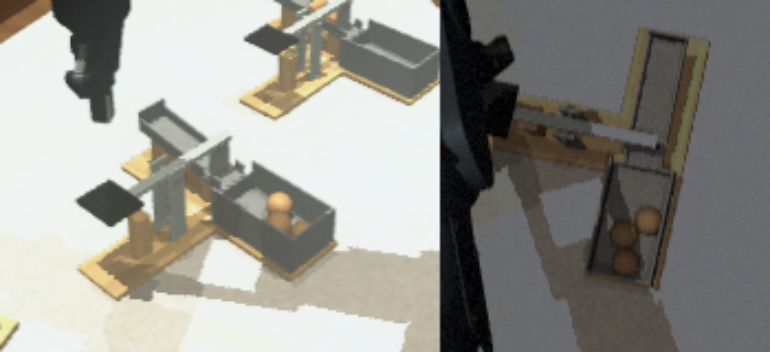

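The paddle is level again at about (110,203), the gate is shut, the three balls lie in the tray, and the gripper hangs clear at about (100,110).

```bash
python3 -c "
from station import job
print(job.sign_off())"
```

```text
the job is handed in; nothing more can be done
None
```

The job is handed in: all three balls are in the ball dispenser's tray, its lever is level again with the gate shut, and the arm never went near the dowel dispenser or the other things except to pass well above; no verdict came back.

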